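# Release the glued stamp from its toggle clamp

## Task

The glue on the rubber stamp held in the clamping jig has set. Flip the handle of that toggle clamp over centre until the clamp is fully open, then lift the stamp out and stand it upright in the middle of the notepad, and let go. Leave the clamp open, and leave the other jig, which holds a plain wooden block that is still drying, clamped as it is.

Things in the scene. Friction and masses are not known exactly. Their poses are not given: they have to be found in the camera images.
- stamp_jig: jig holding the stamp: fixed aluminium plate 70 (x) x 160 (y) x 10 mm with a steel toggle clamp on its +y half. Origin: centre of its underside, on the desk; z up, y from stamp to clamp. The stamp stands on the plate at y = -40 mm between stops 6 mm high. The clamp's bar (pivot y = 20 mm, 33 mm up) holds its foot down; when open it stands up steeply at y = -10 to 25 mm, under 90 mm high
- clamp_handle (a joint): handle of the stamp's clamp, rad: 0 = closed, upright; 1.47 = fully open, lying nearly level towards the jig's +y. Pivot: along the jig's x at y = 30 mm, 44 mm up. A spring pulls it back to 0 until dead centre at 0.15; past about 0.25 it swings fully open by itself in about 1 s and stays. 1 to 5 N at the grip moves it
- clamp_grip (a point): centre of that handle's black grip, a rod 16 mm in diameter, 67 mm long. When closed it is upright, this point at y = 30 mm in the jig's frame, 122 mm above the desk, its top at 145 mm. Push it towards the jig's +y from the stamp's side, where the space higher than 85 mm above the desk is free
- stamp_center (a point): centre, half-way up, of the clamped rubber stamp: wooden foot 27 (x) x 54 (y) x 20 mm with a turned wooden knob up to 26 mm thick on it; 70 mm tall, 40 to 85 g. Its y lies along the jig's y within 3 degrees, its underside 10 mm above the desk. Grip the knob about 15 mm above this point, across the jig's x. A like stamp standing loose on the desk is not wanted
- notepad: brown pad fixed on the desk, 125 (x) x 86 (y) x 8 mm; a stamp on it rests 7 to 8 mm above the desk. Origin: centre of its underside
- block_jig: the other jig, of the same make, with a plain wooden block in its clamp and its handle upright: leave it alone. Origin and axes as on the stamp's jig
- other_clamp_handle (a joint): handle of the other jig's clamp, same meaning as the first: stays at 0
Mind the look-alikes: they are no part of the job. Leave any white look-alike of the part that bears stamp_center alone.

How it is judged (in metres and radians):
On the way, in this order (a step that is already met when the one before it is completed fails the run):
1. the stamp's clamp is fully open while the stamp still stands in the jig (value of joint clamp_handle above 1.35 rad and z of stamp_center in the frame of stamp_jig below 0.055 m and y of stamp_center in the frame of stamp_jig between -0.05 and -0.03 m), for 0.2 s.
2. the stamp is lifted clear of the jig (height (world z) of stamp_center above 0.06 m), for 0.05 s.
At the end, for the whole second after the job is handed in: the stamp stands upright (within 0.15 rad) on the notepad, its centre within 35 mm along and 25 mm across of the pad's middle; its clamp stays open (handle above 1.35 rad) and the other clamp closed (below 0.1 rad) (x of stamp_center in the frame of notepad between -0.035 and 0.035 m and y of stamp_center in the frame of notepad between -0.025 and 0.025 m and height (world z) of stamp_center between 0.035 and 0.05 m and angle between stamp_center's own z axis and vertical below 0.15 rad and value of joint clamp_handle above 1.35 rad and value of joint other_clamp_handle below 0.1 rad); the robot touches nothing.
It fails at once if the other jig's clamp is released (value of joint other_clamp_handle above 0.25 rad).
It also fails if it takes over 45 s, if anything falls off the work surface, if the arm or the gripper's body presses on something with over 40 N, if the wrist force passes 120 N, or if a joint passes its speed limit or range.

## Robot

A 6-joint arm with a two-finger parallel gripper is mounted at the origin on a cart in front of the work surface, level with it; the furniture and walls round the work are solid. World frame = base frame: x ahead of the robot, y to its left, z up, the work surface at z = 0. Lengths are in m, angles in degrees, forces in N, time in s.
With the tool pointing down it reaches from about 0.4 to 0.825 m from the base axis. Payload 7 kg.
Tool frame: the origin (TCP) lies between the finger pads; the fingertips stand 25 mm ahead of it and the grasp point (between the pads) lies 6 mm ahead of it; z points along the fingers, y is the line along which they close (so a half turn about z gives the same grasp; the last joint's range is limited). The gripper opens to 88 mm and grips with 3 to 60 N. Pads are 19 mm wide; open, the fingers measure 130 mm over their backs; the gripper's body (78 mm by 193 mm) begins 47 mm behind the grasp point.
Start: joints at [90.762, 20.546, 0.682, 0, -70.136, -16.507], TCP at [0.183, 0.65, 0.252] pointing down, gripper open.
Joint ranges: [-176.03, 176.03], [-82.01, 121.73], [-58.28, 71.71], [-173.87, 95.51], [-174.79, -0.11], [-173.66, 173.66]. Speed limits (degrees/s): [136.94, 136.94, 172.46, 180, 180, 180].

## Interface

Orientations are given as [roll, pitch, yaw] about the fixed x, y, z axes, in that order (R = Rz(yaw) Ry(pitch) Rx(roll)).
In Python, from plant import r gives the robot as it stands.
- The arm moves only by the shell command python3 -m crank 'ROWS' [FORCE]. ROWS is JSON, a list of rows, each a list of 3 entries, a list of its own where there are three numbers: the turn, a rotation vector about the tool's x, y, z in degrees, then the shift along the tool's x, y, z in cm, then the closure, from -1 (fully open) to 1 (shut). In form: [[[wx, wy, wz], [dx, dy, dz], fingers], ...]. A call has 1 to 8 rows; each row shifts and turns the commanded pose from where the row before left it, along the tool's axes as they then stand; what a row does not reach is not made up. A row lasts 1/10 s, in which the tool goes at most 50 mm and 8.59 degrees, less where a joint would pass 70% of its speed; a pose out of reach is approached as far as the arm can. A call with a gripper value outside its range is refused whole. The fingers move at their own pace and stop on an object; FORCE is the grip in N (left out, the last holds). Time passes only in rows, so rows that do not move let the fingers close. It gives the time, the measured TCP pose, the force, the opening and the grip force at its end, in the units of the state.
- r.get_state(): the state, without advancing time (a new reading comes with each control period).
- r.capture(name): name is "scene" or "top"; returns a dict with "color" (400x640x3 uint8, red, green, blue), "range_z" (400x640 float32, m along the optical axis (not along the pixel's ray), 0 where there is no reading), "intrinsics" (3x3 intrinsics, pixels), "world_from_camera" (4x4, takes a point from camera to world coordinates). Camera axes: x right, y down, z forward; pixel columns grow to the right and rows downward; lengths in m; the calibration is good to about 2 mm. A picture is of the moment at which its call begins.
- r.close_job(): hands the job in; it is judged then, once.
The state is a dict: "time_s": time; "joints": joint angles; "qd": joint speeds; "joint_torque": joint torques, N m; "tcp_pos": TCP position; "eef_rot": TCP orientation; "contact_force": force on the tool from outside, world axes, zero at the start; "moment": the same for the moment, N m; "gripper_width": finger opening in m; "gripper_force": force on a finger pad.
Only numpy, scipy, OpenCV 4.12 (cv2) and the standard library are available. Lean on these libraries where they do the work, as an engineer would, in place of code of your own. Each camera call takes 0.05 s, during which the arm holds its last target. There are 200 camera calls.

## Working session

There is one attempt and no reset: what is moved stays moved. The work goes in short steps, Python scripts to look and compute and a shell command to move; the robot and the scene stay as the last step left them, time stands still between calls to the robot, and variables do not carry over. Pictures are saved under pics/ and viewed, at most 10 in all, crops included, and the job is handed in when it is done.

```bash
mkdir -p pics; ls; python3 - <<'E'
from plant import r
import cv2,numpy as np
for n in("scene","top"):
    c=r.capture(n); cv2.imwrite(f"pics/{n}0.png",c["color"][:,:,::-1]); np.savez(f"pics/{n}0.npz",**c)
    print(n,c["intrinsics"].round(1).tolist(),c["world_from_camera"].round(3).tolist())
print(r.get_state())
E
```

```text
pics
scene [[480.1, 0.0, 315.9], [0.0, 480.1, 198.7], [0.0, 0.0, 1.0]] [[0.68, -0.531, 0.505, -0.074], [-0.733, -0.501, 0.461, -0.51], [0.008, -0.683, -0.73, 0.987], [0.0, 0.0, 0.0, 1.0]]
top [[378.4, 0.0, 318.8], [0.0, 378.4, 201.1], [0.0, 0.0, 1.0]] [[0.021, -0.988, 0.154, 0.415], [-1.0, -0.021, -0.001, 0.037], [0.004, -0.154, -0.988, 0.974], [0.0, 0.0, 0.0, 1.0]]
{'time_s': 0.1, 'joints': array([ 9.07633991e+01,  2.05874292e+01,  6.39296944e-01, -1.85679565e-02,
       -7.01375772e+01, -1.65067950e+01]), 'qd': array([-0.13140394, -0.02454365,  0.18556927,  0.03273464, -0.0949786 ,
        0.09011059]), 'joint_torque': array([-1.13739294e-03, -5.84163380e+01,  2.93753779e+01,  7.01558411e+00,
        1.01938541e-02, -5.08195683e-05]), 'tcp_pos': array([0.18305804, 0.64927651, 0.25071472]), 'eef_rot': array([ 1.79912863e+02, -7.61825310e-03, -1.57497118e+01]), 'contact_force': array([ 0.1258273 , -0.72123476,  0.22861343]), 'moment': array([-0.01179016,  0.00406507, -0.02334705]), 'gripper_force': 0.0, 'gripper_width': 0.0877958867576884}
```

View pics/scene0.png

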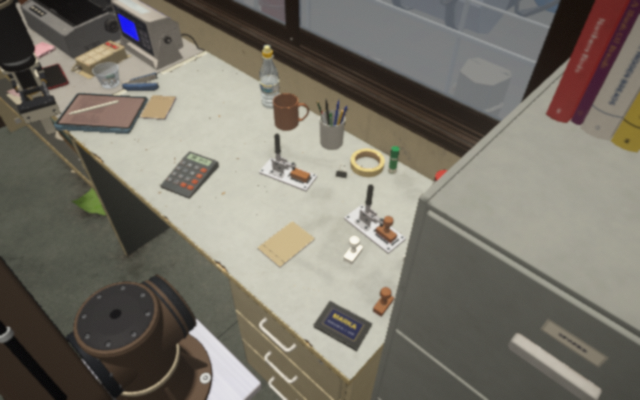

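View pics/top0.png

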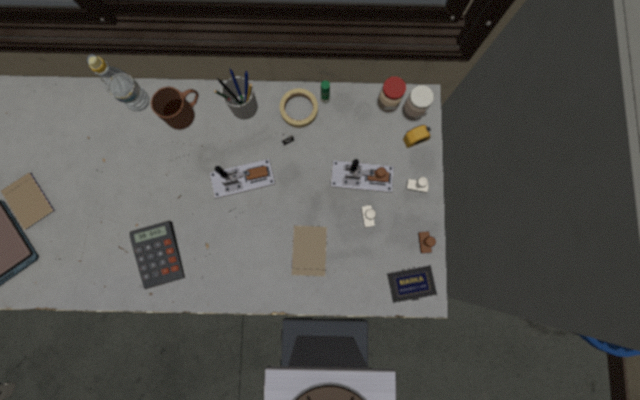

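The top view shows the stamp jig at about (362,176), with the stamp knob at (381,174) and the handle at (354,166). The block jig is at (242,178) and the brown pad at (310,250). Another pad is far left at (27,200). Cabinet to the right of column 443.

```bash
cat > h.py <<'E'
import numpy as np,cv2
def cloud(c):
    K=c["intrinsics"];T=c["world_from_camera"];z=c["range_z"]
    v,u=np.mgrid[:z.shape[0],:z.shape[1]]
    p=np.stack([(u-K[0,2])/K[0,0]*z,(v-K[1,2])/K[1,1]*z,z],-1)@T[:3,:3].T+T[:3,3]
    p[z==0]=np.nan
    return p
def rect(m,P):
    q=P[m][:,:2].astype(np.float32); return cv2.minAreaRect(q),m.sum()
E
python3 - <<'E'
from h import *
for n in("top","scene"):
    c=np.load(f"pics/{n}0.npz");P=cloud(c);col=c["color"].astype(int);X,Y,Z=P[...,0],P[...,1],P[...,2]
    hsv=cv2.cvtColor(c["color"],cv2.COLOR_RGB2HSV)
    print(n,"desk z",np.nanmedian(Z[(X>.4)&(X<.7)&(Y<.2)&(Y>-.2)]))
    boxes={"top":[(325,155,400,197),(205,155,280,200),(285,220,335,282),(0,170,55,232)],"scene":[(340,180,410,255),(255,130,322,195),(255,220,318,268),(138,92,178,122)]}[n]
    for i,(a,b,d,e) in enumerate(boxes):
        s=np.s_[b:e,a:d];H=hsv[s];z=Z[s]
        if i<2:
            m=(H[...,1]<45)&(H[...,2]>(np.percentile(H[...,2],50)+12))&(z<.03)
        else: m=(H[...,1]>70)&(z<.03)
        m=cv2.morphologyEx(m.astype(np.uint8),cv2.MORPH_OPEN,np.ones((2,2)))>0
        k,l,st,_=cv2.connectedComponentsWithStats(m.astype(np.uint8)); m=l==1+st[1:,4].argmax()
        print(i,rect(m,P[s]),np.nanmedian(z[m]))
        if i<2:
            f=(z>.06)&(z<.2); print('  tall',[(np.round(t,2),np.round(np.nanmedian(P[s][(z>t)&(z<t+.012)],0),3).tolist(),int(((z>t)&(z<t+.012)).sum())) for t in np.arange(.05,.15,.012)])
    if n=="top":
        m=(Y<-.2)&(Z>.2)&(X>.3); print("cab y max",np.nanmax(Y[m]),np.nanmax(Z[m]))
        m=(Z>.03)&(X>.3)&(X<.8)&(Y>-.35)&(Y<.5)
    im=cv2.resize(c["color"][150:270,200:450] if n=="top" else c["color"][120:320,240:420],None,fx=3,fy=3,interpolation=2)[:,:,::-1]
    cv2.imwrite(f"pics/{n}_c.png",im)
E
```

```text
top desk z -0.00017850625194670844
0 (((0.6393982768058777, -0.015929708257317543), (0.03894199803471565, 0.06878432631492615), 74.65650177001953), np.int64(264)) 0.00960807056774543
  tall [(np.float64(0.05), [0.631, -0.078, 0.053], 76), (np.float64(0.06), [0.626, -0.104, 0.067], 26), (np.float64(0.07), [0.63, -0.112, 0.078], 82), (np.float64(0.09), [0.629, -0.041, 0.094], 12), (np.float64(0.1), [0.629, -0.044, 0.106], 6), (np.float64(0.11), [0.629, -0.041, 0.115], 10), (np.float64(0.12), [0.63, -0.042, 0.125], 8), (np.float64(0.13), [0.634, -0.044, 0.142], 41), (np.float64(0.15), [0.634, -0.045, 0.147], 2)]
1 (((0.6015375852584839, 0.2881770431995392), (0.062481485307216644, 0.02835053950548172), 38.50446319580078), np.int64(215)) 0.009713804688451733
  tall [(np.float64(0.05), [0.622, 0.237, 0.053], 83), (np.float64(0.06), [0.609, 0.263, 0.069], 4), (np.float64(0.07), [0.607, 0.261, 0.084], 10), (np.float64(0.09), [0.609, 0.261, 0.091], 15), (np.float64(0.1), [0.607, 0.263, 0.107], 12), (np.float64(0.11), [0.609, 0.262, 0.116], 10), (np.float64(0.12), [0.608, 0.261, 0.129], 12), (np.float64(0.13), [0.612, 0.266, 0.142], 43), (np.float64(0.15), [0.614, 0.263, 0.147], 1)]Traceback (most recent call last):
  File "<stdin>", line 13, in <module>
ValueError: attempt to get argmax of an empty sequence
```

```bash
python3 - <<'E'
from h import *
for n in("top","scene"):
    c=np.load(f"pics/{n}0.npz");P=cloud(c);X,Y,Z=P[...,0],P[...,1],P[...,2]
    boxes=[("stampjig",.55,.70,-.17,.04),("blockjig",.5,.72,.17,.37),("pad",.36,.54,-.02,.14),]
    for nm,a,b,d,e in boxes:
        s=(X>a)&(X<b)&(Y>d)&(Y<e)
        m=(s&(Z>.004)&(Z<.016)).astype(np.uint8)
        k,l,st,_=cv2.connectedComponentsWithStats(m); m=l==1+st[1:,4].argmax()
        print(n,nm,cv2.minAreaRect(P[m][:,:2].astype(np.float32)),np.median(Z[m]))
        if "jig" in nm:
            for lo,hi in((.062,.085),(.1,.135),(.135,.15)):
                q=P[s&(Z>lo)&(Z<hi)]; q=q[:]; print('  ',lo,np.round([q.min(0),q.max(0),np.median(q,0)],3).tolist(),len(q))
    m=(Z>.03)&(X>.45)&(X<.8)&(Y<-.2); print("cab ymax",Y[m].max())
    im=cv2.resize(c["color"][150:290,200:450] if n=="top" else c["color"][120:320,240:420],None,fx=3,fy=3,interpolation=2)[:,:,::-1]
    cv2.imwrite(f"pics/{n}_c.png",im)
    m=(Z>.02)&(X>.45)&(X<.9)&(Y<-.15); print(np.round(np.nanmin(Z[(Z>.3)&(X>.4)&(X<.8)]),2) , [ (x,round(float(Y[(Z>.3)&(abs(X-x)<.02)&(Y<0)&(Y>-.6)].max(initial=-9)),3)) for x in(.4,.5,.6,.7,.8)], 'cabtop',np.nanmax(Z[(X>.4)&(X<.8)&(Y<-.2)]))
E
```

```text
top stampjig ((0.6333819031715393, -0.074374258518219), (0.15980230271816254, 0.07092230767011642), 85.85409545898438) 0.009931794567794694
   0.062 [[0.618, -0.124, 0.063], [0.642, -0.035, 0.085], [0.629, -0.111, 0.077]] 107
   0.1 [[0.628, -0.05, 0.101], [0.635, -0.036, 0.134], [0.629, -0.041, 0.117]] 25
   0.135 [[0.627, -0.051, 0.135], [0.643, -0.037, 0.147], [0.634, -0.044, 0.142]] 42
top blockjig ((0.6165688633918762, 0.24437206983566284), (0.06857924908399582, 0.1469184160232544), 13.068784713745117) 0.009965029583692109
   0.062 [[0.604, 0.258, 0.065], [0.619, 0.27, 0.085], [0.609, 0.261, 0.082]] 12
   0.1 [[0.606, 0.259, 0.102], [0.617, 0.271, 0.134], [0.609, 0.262, 0.119]] 33
   0.135 [[0.606, 0.259, 0.135], [0.62, 0.275, 0.147], [0.612, 0.266, 0.142]] 43
top pad ((0.437641441822052, 0.05942193418741226), (0.08552722632884979, 0.12490168958902359), 88.82217407226562) 0.007774784463726647
cab ymax -0.2000323634718308
0.3 [(0.4, -0.322), (0.5, -0.322), (0.6, -0.322), (0.7, -0.322), (0.8, -0.322)] cabtop 0.5520509342965889
scene stampjig ((0.6330493092536926, -0.07499614357948
[... 297 characters left out ...]
 -0.038, 0.149], [0.631, -0.045, 0.142]] 32
scene blockjig ((0.604152262210846, 0.25009429454803467), (0.07544251531362534, 0.1602025330066681), 1.0264636278152466) 0.011248098145506535
   0.062 [[0.604, 0.259, 0.063], [0.615, 0.277, 0.085], [0.608, 0.264, 0.074]] 26
   0.1 [[0.602, 0.257, 0.101], [0.616, 0.271, 0.134], [0.607, 0.262, 0.117]] 54
   0.135 [[0.602, 0.258, 0.135], [0.618, 0.275, 0.146], [0.61, 0.264, 0.141]] 29
scene pad ((0.4381527304649353, 0.06052735820412636), (0.09325290471315384, 0.13344989717006683), 86.73320770263672) 0.008866021600967944
cab ymax -0.2215538273494776
0.55 [(0.4, -0.324), (0.5, -0.325), (0.6, -0.324), (0.7, -0.325), (0.8, -9.0)] cabtop 0.7359365788430217
```

View pics/top_c.png

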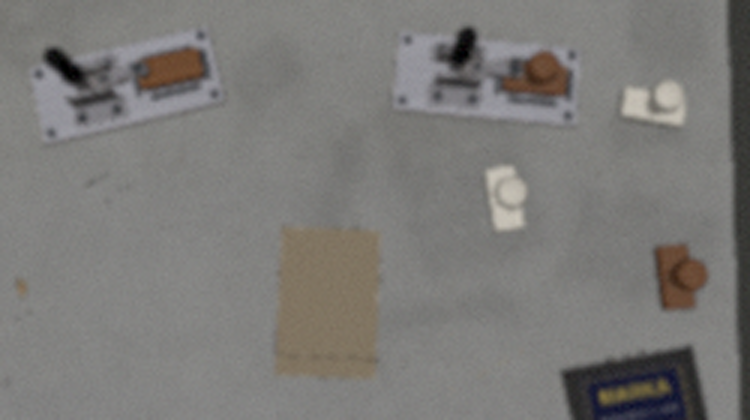

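View pics/scene_c.png

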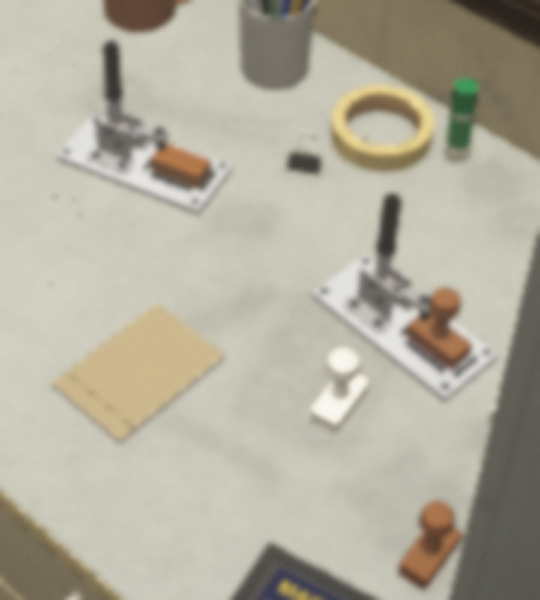

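The crops show the stamp jig with its knob at (543,65) in the top crop. The two white stamps and the loose brown one at (682,275) are the look-alikes, and the pad is at (328,300).

From both views:
- **Jig:** at (0.633,-0.0745), yaw -4.2°.
- **Knob:** (0.629,-0.113), top at 0.08.
- **Handle:** (0.634,-0.0445).
- **Pad:** (0.438,0.060).

Next I move over with the fingers shut.

```bash
python3 -m crank '[[[0,0,0],[3.6,3.4,0],1],[[0,0,0],[3.6,3.4,0],1],[[0,0,0],[3.6,3.4,0],1],[[0,0,0],[3.6,3.4,0],1],[[0,0,0],[3.6,3.4,0],1],[[0,0,0],[3.6,3.4,0],1],[[0,0,0],[3.6,3.4,0],1],[[0,0,0],[3.6,3.4,0],1]]' 20
python3 -m crank '[[[0,0,0],[3.6,3.4,0],1],[[0,0,0],[3.6,3.4,0],1],[[0,0,0],[3.6,3.4,0],1],[[0,0,0],[3.6,3.4,0],1],[[0,0,0],[3.6,3.4,0],1],[[0,0,0],[3.6,3.4,0],1],[[0,0,0],[3.6,3.4,0],1],[[0,0,0],[3.6,3.4,0],1]]'
python3 -m crank '[[[0,0,8.5],[0,0,0],1],[[0,0,8.5],[0,0,0],1],[[0,0,8.5],[0,0,0],1],[[0,0,8.5],[0,0,0],1],[[0,0,8.5],[0,0,0],1],[[0,0,8.5],[0,0,0],1],[[0,0,8.5],[0,0,0],1],[[0,0,8.5],[0,0,0],1]]'
python3 -m crank '[[[0,0,8.5],[0,0,0],1],[[0,0,1.9],[0,0,0],1],[[0,0,0],[0,0,0],1]]'
```

```text
time_s: 0.9
tcp_pos: [0.387, 0.3077, 0.2515]
eef_rot: [-180.0, 0.0, -15.7]
contact_force: [1.8, 1.0, -0.5]
gripper_width: 0.0293
gripper_force: 0.0
time_s: 1.7
tcp_pos: [0.5905, -0.0322, 0.2514]
eef_rot: [-180.0, 0.0, -15.7]
contact_force: [0.2, 0.4, -0.1]
gripper_width: 0.0004
gripper_force: 0.0
time_s: 2.5
tcp_pos: [0.5897, -0.0303, 0.2511]
eef_rot: [180.0, 0.0, -84.1]
contact_force: [0.1, 0.4, 1.0]
gripper_width: 0.0006
gripper_force: 0.0
time_s: 2.8
tcp_pos: [0.5897, -0.0303, 0.2511]
eef_rot: [180.0, -0.0, -94.2]
contact_force: [-0.2, -0.3, -0.3]
gripper_width: 0.0006
gripper_force: 0.0
```

```bash
python3 -m crank '[[[0,0,0],[3,-2.35,0],1],[[0,0,0],[3,-2.35,0],1],[[0,0,0],[0,0,4],1],[[0,0,0],[0,0,4],1],[[0,0,0],[0,0,3],1],[[0,0,0],[0,0,1],1],[[0,0,0],[0,0,0],1],[[0,0,0],[0,0,0],1]]'
python3 -m crank '[[[0,0,0],[-1,0,0],1],[[0,0,0],[-1,0,0],1],[[0,0,0],[-1,0,0],1],[[0,0,0],[-0.6,0,0],1],[[0,0,0],[-0.6,0,0],1],[[0,0,0],[-0.6,0,0],1],[[0,0,0],[-0.6,0,0],1],[[0,0,0],[-0.6,0,0],1]]'
```

```text
time_s: 3.6
tcp_pos: [0.6335, -0.0934, 0.1331]
eef_rot: [-179.9, -0.0, -94.1]
contact_force: [-0.3, 0.1, 0.6]
gripper_width: 0.0002
gripper_force: 0.0
time_s: 4.4
tcp_pos: [0.6365, -0.0329, 0.131]
eef_rot: [179.9, 0.0, -94.2]
contact_force: [0.5, 0.6, -0.1]
gripper_width: 0.0002
gripper_force: 0.0
```

```bash
python3 -m crank '[[[0,0,0],[-0.4,0,0],1],[[0,0,0],[0,0,0],1],[[0,0,0],[0,0,0],1],[[0,0,0],[0,0,-3],-1],[[0,0,0],[0,0,-4],-1],[[0,0,0],[4,0,0],-1],[[0,0,0],[4.4,0,0],-1],[[0,0,0],[0,0,0],-1]]'
python3 - <<'E'
from plant import r
from h import *
for n in("scene","top"):
    c=r.capture(n);P=cloud(c);X,Y,Z=P[...,0],P[...,1],P[...,2]
    if n=="scene": cv2.imwrite("pics/s1.png",cv2.resize(c["color"][120:320,240:420],None,fx=3,fy=3)[:,:,::-1])
    s=(X>.57)&(X<.7)&(Y>-.16)&(Y<.09)
    for lo,hi in((.03,.045),(.045,.062),(.062,.085),(.085,.12)):
        q=P[s&(Z>lo)&(Z<hi)]
        if len(q):print(n,lo,np.round([q.min(0),q.max(0),np.median(q,0)],3).tolist(),len(q))
E
```

```text
time_s: 5.2
tcp_pos: [0.6302, -0.1174, 0.2018]
eef_rot: [180.0, -0.0, -94.4]
contact_force: [-0.7, -0.1, 0.4]
gripper_width: 0.0349
gripper_force: 0.0
scene 0.03 [[0.613, -0.14, 0.03], [0.644, -0.012, 0.045], [0.624, -0.094, 0.034]] 158
scene 0.045 [[0.618, -0.123, 0.045], [0.648, 0.054, 0.062], [0.633, -0.017, 0.054]] 267
scene 0.062 [[0.615, -0.127, 0.062], [0.643, 0.049, 0.085], [0.629, -0.108, 0.076]] 152
scene 0.085 [[0.628, -0.053, 0.086], [0.628, -0.053, 0.086], [0.628, -0.053, 0.086]] 1
top 0.03 [[0.619, -0.126, 0.03], [0.642, -0.021, 0.043], [0.625, -0.098, 0.033]] 38
top 0.045 [[0.622, -0.068, 0.045], [0.646, -0.01, 0.062], [0.633, -0.048, 0.052]] 46
top 0.062 [[0.619, -0.108, 0.063], [0.639, -0.043, 0.084], [0.634, -0.05, 0.079]] 43
```

View pics/s1.png

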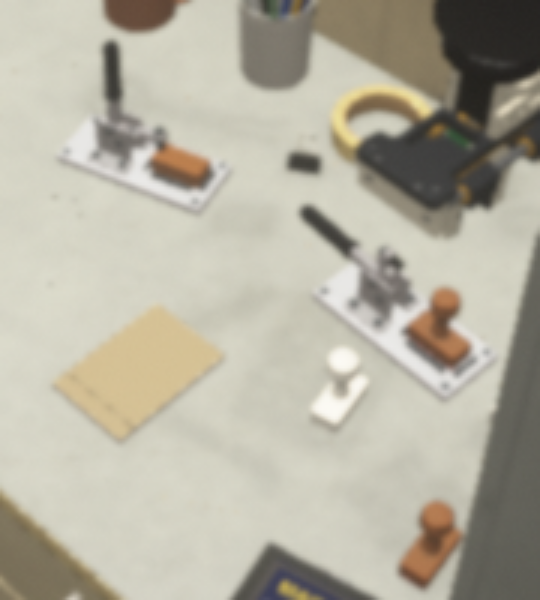

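The handle at (330,230) now lies over, the bar stands up, and the stamp is still in the jig at (440,335). Now I descend on the knob with the fingers half open.

```bash
python3 -m crank '[[[0,0,0],[-0.3,0.1,0],-0.2],[[0,0,0],[0,0,2],-0.2],[[0,0,0],[0,0,3],-0.2],[[0,0,0],[0,0,3],-0.2],[[0,0,0],[0,0,3],-0.2],[[0,0,0],[0,0,2],-0.2],[[0,0,0],[0,0,0.6],-0.2],[[0,0,0],[0,0,0],-0.2]]'
python3 -m crank '[[[0,0,0],[0,0,0],1],[[0,0,0],[0,0,0],1],[[0,0,0],[0,0,0],1],[[0,0,0],[0,0,0],1],[[0,0,0],[0,0,0],1],[[0,0,0],[0,0,0],1]]' 20
```

```text
time_s: 6.1
tcp_pos: [0.63, -0.1095, 0.0648]
eef_rot: [179.9, -0.0, -94.1]
contact_force: [-0.2, 1.1, 0.9]
gripper_width: 0.0522
gripper_force: 0.0
time_s: 6.7
tcp_pos: [0.6309, -0.1104, 0.0663]
eef_rot: [-179.9, 0.0, -94.1]
contact_force: [0.2, 0.3, 4.0]
gripper_width: 0.0248
gripper_force: 20.0
```

```bash
python3 -m crank '[[[0,0,0],[0,0,-1.5],1],[[0,0,0],[0,0,-2.5],1],[[0,0,0],[0,0,-3],1],[[0,0,0],[0,0,-3],1],[[0,0,0],[0,0,-2],1],[[0,0,0],[0,0,0],1]]'
python3 -m crank '[[[0,0,0],[-1,1.4,0],1],[[0,0,0],[-2.5,3.3,0],1],[[0,0,0],[-3.1,4.1,0],1],[[0,0,0],[-3.1,4.1,0],1],[[0,0,0],[-2.8,3.7,0],1],[[0,0,0],[-2,2.5,0],1],[[0,0,0],[-1,1.4,0],1],[[0,0,0],[0,0,0],1]]'
python3 - <<'E'
from plant import r
from h import *
c=r.capture("scene");P=cloud(c)
cv2.imwrite("pics/s2.png",cv2.resize(c["color"][120:320,200:420],None,fx=3,fy=3)[:,:,::-1])
E
```

```text
time_s: 7.3
tcp_pos: [0.6317, -0.1105, 0.189]
eef_rot: [-179.7, 0.0, -94.1]
contact_force: [0.3, -0.7, -0.2]
gripper_width: 0.0247
gripper_force: 20.0
time_s: 8.1
tcp_pos: [0.4371, 0.0579, 0.1851]
eef_rot: [180.0, 0.0, -94.0]
contact_force: [0.4, 0.7, -0.3]
gripper_width: 0.0247
gripper_force: 20.0
```

View pics/s2.png

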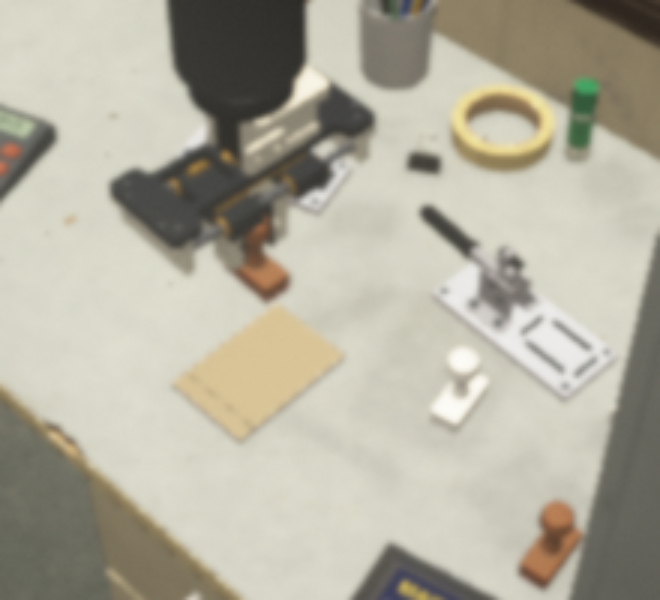

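The stamp hangs upright in the fingers at (262,262), the clamp stays open and the jig is empty. Now I lower it onto the pad.

```bash
python3 -m crank '[[[0,0,0],[-0.5,0,2],1],[[0,0,0],[0,0,3],1],[[0,0,0],[0,0,3],1],[[0,0,0],[0,0,2],1],[[0,0,0],[0,0,1.3],1],[[0,0,0],[0,0,0.3],1],[[0,0,0],[0,0,0],1],[[0,0,0],[0,0,0],1]]'
```

```text
time_s: 8.95
tcp_pos: [0.44, 0.0621, 0.07]
eef_rot: [-180.0, 0.0, -94.2]
contact_force: [-0.7, -0.4, -1.0]
gripper_width: 0.0248
gripper_force: 20.0
```

```bash
python3 -m crank '[[[0,0,0],[0,0,0.3],1],[[0,0,0],[0,0,0],1],[[0,0,0],[0,0,0],1]]'
python3 -m crank '[[[0,0,0],[0,0,0.2],1],[[0,0,0],[0,0,0],1],[[0,0,0],[0,0,0],1]]'
```

```text
time_s: 9.25
tcp_pos: [0.4396, 0.0623, 0.0669]
eef_rot: [-180.0, 0.0, -94.1]
contact_force: [0.0, 0.4, -1.0]
gripper_width: 0.025
gripper_force: 20.0
time_s: 9.55
tcp_pos: [0.4394, 0.0622, 0.0646]
eef_rot: [180.0, -0.0, -94.1]
contact_force: [-0.3, 0.2, -0.8]
gripper_width: 0.0253
gripper_force: 20.0
```

```bash
python3 -m crank '[[[0,0,0],[0,0,0.1],1],[[0,0,0],[0,0,0],1],[[0,0,0],[0,0,0],1]]'
```

```text
time_s: 9.85
tcp_pos: [0.4395, 0.0622, 0.0635]
eef_rot: [180.0, -0.0, -94.1]
contact_force: [-0.9, 0.5, -0.3]
gripper_width: 0.025
gripper_force: 20.0
```

```bash
python3 -m crank '[[[0,0,0],[0,0,0.1],1],[[0,0,0],[0,0,0],1],[[0,0,0],[0,0,0],1]]'
```

```text
time_s: 10.15
tcp_pos: [0.4399, 0.0621, 0.0632]
eef_rot: [-180.0, -0.0, -94.1]
contact_force: [-1.0, -0.9, 7.4]
gripper_width: 0.0248
gripper_force: 20.0
```

Contact at 7 N. I open the fingers, rise and move clear.

```bash
python3 -m crank '[[[0,0,0],[0,0,0],0.3],[[0,0,0],[0,0,0],0],[[0,0,0],[0,0,0],-0.3],[[0,0,0],[0,0,0],-0.3],[[0,0,0],[0,0,-1],-0.3],[[0,0,0],[0,0,-3],-0.3],[[0,0,0],[0,0,-4],-0.3],[[0,0,0],[0,0,-4],-0.3]]'
python3 -m crank '[[[0,0,0],[0,0,-4],-0.3],[[0,0,0],[4,0,0],-0.3],[[0,0,0],[4.5,0,0],-0.3],[[0,0,0],[4,0,0],-0.3],[[0,0,0],[2,0,0],-0.3],[[0,0,0],[0,0,0],-0.3],[[0,0,0],[0,0,0],-0.3]]'
python3 - <<'E'
from plant import r
from h import *
for n in("scene","top"):
    c=r.capture(n);P=cloud(c);X,Y,Z=P[...,0],P[...,1],P[...,2]
    if n=="scene": cv2.imwrite("pics/s3.png",cv2.resize(c["color"][120:320,200:420],None,fx=3,fy=3)[:,:,::-1])
    for lo,hi in((.015,.032),(.05,.09)):
        q=P[(X>.36)&(X<.52)&(Y>-.0)&(Y<.12)&(Z>lo)&(Z<hi)]
        if len(q):print(n,lo,np.round([q.min(0),q.max(0),np.median(q,0)],3).tolist(),len(q))
    for nm,a,b,d,e in(("jig",.57,.7,0,.09),("other",.55,.67,.22,.32)):
        q=P[(X>a)&(X<b)&(Y>d)&(Y<e)&(Z>.04)&(Z<.16)]; print(nm,np.round([q.min(0),q.max(0)],3).tolist()if len(q) else 0)
E
```

```text
time_s: 10.95
tcp_pos: [0.439, 0.0619, 0.1845]
eef_rot: [180.0, -0.0, -94.1]
contact_force: [0.7, 0.0, -0.2]
gripper_width: 0.0568
gripper_force: 0.0
time_s: 11.65
tcp_pos: [0.4289, -0.0828, 0.2231]
eef_rot: [-180.0, 0.0, -94.2]
contact_force: [0.3, -1.0, 0.6]
gripper_width: 0.0569
gripper_force: 0.0
scene 0.015 [[0.422, 0.03, 0.015], [0.45, 0.086, 0.031], [0.431, 0.049, 0.026]] 172
scene 0.05 [[0.423, 0.045, 0.054], [0.449, 0.07, 0.08], [0.434, 0.055, 0.073]] 96
jig 0
other [[0.596, 0.22, 0.041], [0.63, 0.285, 0.149]]
jig [[0.632, 0.002, 0.048], [0.65, 0.055, 0.064]]
other [[0.598, 0.22, 0.04], [0.63, 0.28, 0.146]]
```

View pics/s3.png

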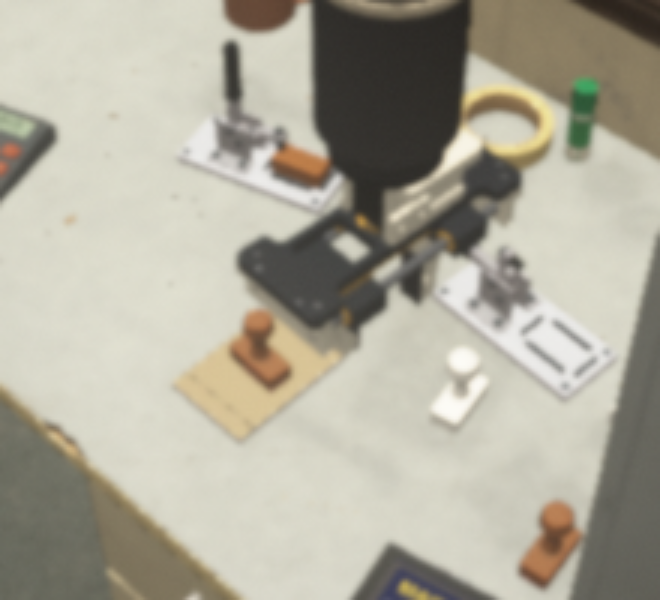

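The stamp stands upright on the pad at (260,350), centred near (0.437,0.058). The stamp's clamp is open, the other handle at (232,75) is upright, and the arm is clear.

```bash
python3 -c "
from plant import r
print(r.close_job())"
```

```text
the job is handed in; nothing more can be done
None
```

The stamp's clamp is fully open, the stamp stands upright within about 2 mm of the notepad's middle, and the other jig is still clamped; I handed the job in at about 12 s, and no verdict came back.

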